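Seat a vee block and lock its toggle clamp

ROBOT

A 6-joint arm with a two-finger parallel gripper is mounted at the origin on a cart in front of the work surface, level with it; the furniture and walls round the work are solid. World frame = base frame: x ahead of the robot, y to its left, z up, the work surface at z = 0. Lengths are in m, angles in degrees, forces in N, time in s.
With the tool pointing down it reaches from about 0.25 to 0.725 m from the base axis. Payload 9.7 kg.
Tool frame: the origin (TCP) lies at the very end of the fingers, on their centre line; the grasp point (between the pads) lies 19 mm behind it; z points along the fingers, y is the line along which they close (so a half turn about z gives the same grasp; the last joint's range is limited). The gripper opens to 85 mm and grips with 20 to 120 N. Pads are 22 mm wide; open, the fingers measure 114 mm over their backs; the gripper's body (76 mm by 85 mm) begins 54 mm behind the grasp point. The pads swing forward as they close: fully open they stand 13 mm farther back than shut.
Start: joints at [-75.344, 4.979, 10.078, 95.1, 0, 90], TCP at [0.139, -0.532, 0.198] pointing down, gripper open.
Joint ranges: [-179.16, 179.16], [-48.56, 103.87], [-65.8, 70.77], [-126.05, 130.52], [-82.76, 87.17], [-180, 180]. Speed limits (degrees/s): [127.2, 127.2, 147.25, 180, 180, 180].

INTERFACE

Orientations are given as [roll, pitch, yaw] about the fixed x, y, z axes, in that order (R = Rz(yaw) Ry(pitch) Rx(roll)).
In Python, from workcell import bot gives the robot as it stands.
- The arm moves only by the tool arm_command, never from a script. Its argument "series" is a list of rows, each a list of 4 numbers: the shift along the tool's x, y, z in m, then the turn about the tool's z in rad. A call has exactly 5 rows; each row is the pose to reach, as a shift and turn from the pose commanded when the call began, along the tool's axes at that moment; what a row does not reach only later rows make up. A row lasts 1/10 s, in which the tool goes at most 50 mm and 8.59 degrees, less where a joint would pass 70% of its speed; a pose out of reach is approached as far as the arm can. A call with a gripper value outside its range is refused whole. "hand" is the finger opening in m, from 0 to 0.0854, set as the call begins (left out, the last holds). The fingers move at their own pace and stop on an object; "grip_force" is the grip in N (left out, the last holds). Time passes only in rows, so rows that repeat a pose let the fingers close, or fill a call up. It gives the time, the measured TCP pose, the force, the opening and the grip force at its end, in the units of the state.
- bot.get_obs(): the state, without advancing time (a new reading comes with each control period).
- bot.camera(name): name is "side" or "top" or "wrist"; returns a dict with "color" (384x512x3 uint8, blue, green, red), "camera_matrix" (3x3 intrinsics, pixels), "xyz" and "orientation" of the camera in the world; the wrist camera has in their place "T_tool_cam" (4x4, takes a point from camera to tool coordinates, whose origin is the TCP and whose axes are the flange's). Camera axes: x right, y up, looking along -z (the intrinsics and any distortion apply to the point x, -y, -z); pixel columns grow to the right and rows downward; lengths in m; the calibration is good to about 2 mm. A picture is of the moment at which its call begins: read the wrist's pose just before it. There is no depth.
- bot.job_done(): hands the job in; it is judged then, once.
Trained networks look in the newest picture that a camera, given by its name, has taken for a name from the list of things; names that differ only in an ending like _2 or _b are one class to them, and where a whole thing is asked for, a point or a joint stands for the part that bears it (a point fixed in the world has none). Each returns a list of dicts, best first, with "confidence" (0 to 1); they miss things now and then, are a little off and sometimes report something else, mostly with a low value. They report only what shows in the picture. A call takes as long as a camera call. They do not tell look-alikes from the thing itself.
- bot.find_in(camera, target): "location" ([column, row] in pixels, amid what is visible of it).
- bot.mark_of(camera, target): "location" ([column, row] in pixels: a listed point, or the origin of a listed thing).
The state is a dict: "time": time; "q": joint angles; "qd": joint speeds; "joint_efforts": joint torques, N m; "ee_pos": TCP position; "tcp_rot": TCP orientation; "wrist_force": force on the tool from outside, world axes, zero at the start; "torque": the same for the moment, N m; "opening": finger opening in m; "grasp_force": force on a finger pad.
Only numpy, scipy, OpenCV 4.12 (cv2) and the standard library are available. Lean on these libraries where they do the work, as an engineer would, in place of code of your own. Each camera call takes 0.05 s, during which the arm holds its last target. There are 200 camera calls.

TASK

Push the vee block along the fixture's channel until it is up against the end stop, then push the clamp lever round by its black post, past its dead point, until it snaps into lock and holds the block there. Do not close the clamp before the block is home, do not lift or tip the block, and leave the other things lying about where they are.

Things in the scene. Friction and masses are not known exactly. Their poses are not given: they have to be found in the camera images.
- fixture: Clamping fixture fixed to the surface: grey plate 120 (x) by 200 mm (y), 12 mm thick, origin at the centre of its underside, z up, x roughly away from the robot, y to its left. A channel along y lies between rails with inner faces at x = 45 (back) and 6.5 mm (front), tops 24 mm above the surface; open at +y, closed at -y by an end stop (face y = -60 mm, top 38 mm).
- vee_mid (a point): Centre (half-way up) of the loose steel vee block in the channel: 50 mm long along the channel, 36 mm wide, 34 mm tall, V groove on top, about 0.3 kg (varies). It stands on the plate, top 46 mm above the surface, and starts 25 to 60 mm short of the end stop.
- home (a point): Fixed to the fixture: where the vee block's centre is when the block is against the end stop and pressed to the back rail. The block slides there towards the fixture's -y; before clamping it has up to 2.5 mm of play across the channel. Axes as the fixture's.
- clamp_lever (a joint): Over-centre clamp lever, rad: 0 = open (start; lever roughly towards the fixture's -y), 1.75 = locked (roughly towards its +x, above the block with 4 mm of air). Closes anticlockwise seen from above. Its spring drives it back to 0 below the dead point at 1.15, and by itself on to 1.75 above it. Closing takes up to about 0.4 N m (6 to 8 N at the post).
- lever_pivot (a point): On the upright axis of the lever, 54 mm above the surface (height of its flat bar, 14 mm wide, 8 mm thick), fixed to the fixture at x = -32, y = -35 mm. Below it is the dark steel clamp housing, 40 by 62 mm, top 40 mm above the surface, with a small spring strut on top.
- lever_post (a point): Upright round black post at the lever's end, the place to push: 18 mm in diameter, 50 to 96 mm above the surface, 70 mm from the pivot axis; this point is on its axis, 73 mm above the surface. It moves with the lever: seen from the pivot, at 0 it is 0.2 rad to the +x side of the fixture's -y direction, at 1.75 rad 0.38 rad to the +y side of +x.
- objective: Bystander, loose, to be left alone: 20-power microscope objective, a brown barrel 35 mm across and 61 mm tall. Origin at the centre of its underside.
- gauge_block: Bystander, loose, to be left alone: steel gauge block standing on edge, 9 x 30 mm, 35 mm tall. Origin at the centre of its underside.
- screw: Bystander, loose, to be left alone: M8 cap screw standing on its head, 13 mm across, 33 mm tall. Origin at the centre of its underside.
- hex_key: Bystander, loose, to be left alone: small hex key lying flat, 34 x 92 mm, 6 mm thick. Origin at the centre of its underside.
- clamp_pad: The clamp's round rubber pad, 16 mm in diameter, 29 mm above the surface, on the end of the sprung plunger; origin at the centre of its front face. It comes forward along the fixture's +x as the lever closes and presses the block with about 6 N when locked. Not to be handled.
- vee_block: The same vee block, origin at the centre of its underside, z up.
Things that resemble listed ones, but are neither listed nor needed, are in the scene too. There is more than one size of the vee_block; the job needs the smaller.

How it is judged:
By the outcome, as a careful person would: the job done as asked, in the order asked, and still so for the second after the job is handed in, with the robot touching nothing.
It also fails if it takes over 43 s, if anything falls off the work surface, if the arm or the gripper's body presses on something with over 40 N, if the wrist force passes 120 N, or if a joint passes its speed limit or range.

## Working session

There is one attempt and no reset: what is moved stays moved. The work goes in short steps, Python scripts to look and compute and a tool call to move; the robot and the scene stay as the last step left them, time stands still between calls to the robot, and variables do not carry over. Pictures are saved under pics/ and viewed, at most 10 in all, crops included, and the job is handed in when it is done.

Besides the shell and the picture viewer there is one more tool, called after "Request:" as name(argument=value, ...), one argument or row to a line, values as JSON. arm_command: Moves the arm, as the interface text tells. Its arguments: {"type":"object","properties":{"series":{"type":"array"},"hand":{"type":"number"},"grip_force":{"type":"number"}},"required":["series"]}

```bash
mkdir -p pics; cat > h.py <<'E'
import numpy as np, cv2, json
from scipy.spatial.transform import Rotation as R
from workcell import bot
def cam(n):
    o=bot.get_obs(); c=bot.camera(n)
    K=np.array(c["camera_matrix"])
    if n=="wrist":
        T=np.eye(4);T[:3,:3]=R.from_euler('xyz',o["tcp_rot"],degrees=True).as_matrix();T[:3,3]=o["ee_pos"]
        T=T@np.array(c["T_tool_cam"])
    else:
        T=np.eye(4);T[:3,3]=c["xyz"]
        q=np.array(c["orientation"],float)
        T[:3,:3]=q if q.shape==(3,3) else R.from_euler('xyz',q,degrees=True).as_matrix()
    return c,K,T
def ray(K,T,p):
    d=np.linalg.inv(K)@[p[0],p[1],1]; d=T[:3,:3]@(d*[1,-1,-1]); return T[:3,3],d
def atz(K,T,p,z):
    o,d=ray(K,T,p); return o+d*(z-o[2])/d[2]
def proj(K,T,P):
    p=T[:3,:3].T@(np.asarray(P)-T[:3,3]); p=K@(p*[1,-1,-1]); return p[:2]/p[2]
E
python3 - <<'E'
from h import *
print(bot.get_obs())
Z=dict(vee_mid=.029,home=.029,lever_pivot=.054,lever_post=.073,fixture=0,objective=0,gauge_block=0,screw=0,hex_key=0,clamp_pad=.029,vee_block=.012)
for n in ("top","side"):
    c,K,T=cam(n); print(n,c.keys(),c.get("orientation"),T[:3,3].round(3),K.round(1).tolist())
    cv2.imwrite(f"pics/{n}0.png",cv2.resize(c["color"],(800,600)))
    for k,z in Z.items():
        for d in bot.mark_of(n,k)[:3]:
            print(k,np.round(d["location"],1),round(d["confidence"],2),atz(K,T,d["location"],z).round(4))
E
```

```text
{'time': 0.0, 'q': array([-7.53408784e+01,  5.00975942e+00,  1.00353952e+01,  9.50983176e+01,
        1.07161711e-04,  8.99993022e+01]), 'qd': array([ 0.01015266,  0.00951323, -0.05754058, -0.0103192 , -0.08292184,
        0.02610682]), 'joint_efforts': array([ 1.67789262e-04, -5.20394325e+01,  4.64800000e+01,  1.64362678e-02,
        6.51728169e-05, -1.26481319e-05]), 'ee_pos': array([ 0.13912258, -0.53184703,  0.19760438]), 'tcp_rot': array([-1.79927318e+02, -1.08046763e-04,  1.46598192e+01]), 'wrist_force': array([ 0.43265892, -0.74851621, -0.54633523]), 'torque': array([ 0.00107072,  0.00840714, -0.0293341 ]), 'grasp_force': 0.0, 'opening': 0.0858187514677446}
top dict_keys(['color', 'camera_matrix', 'xyz', 'orientation']) [  8.08629315  -0.45491998 -90.03751231] [0.414 0.078 1.481] [[449.9, 0.0, 256.7], [0.0, 449.9, 183.9], [0.0, 0.0, 1.0]]
vee_mid [238.7 119.1] 0.6 [0.8377 0.126  0.029 ]
vee_mid [257. 224.] 0.52 [0.4897 0.0654 0.029 ]
vee_mid [258.7 228.9] 0.47 [0.474  0.0599 0.029 ]
home [274.2 226.9] 0.81 [0.4804 0.01   0.029 ]
lever_pivot [275.8 247.4] 0.76 [0.4151 0.0066 0.
[... 600 characters left out ...]
 [0.4801 0.0677 0.029 ]
home [218.6 244.3] 0.94 [0.4793 0.0211 0.029 ]
home [203.2 247.1] 0.63 [0.4474 0.0364 0.029 ]
lever_pivot [196.1 252.6] 0.82 [0.4209 0.0185 0.054 ]
lever_pivot [267.8 334.4] 0.33 [ 0.4323 -0.2126  0.054 ]
lever_post [219.4 267.9] 0.95 [ 0.4347 -0.0534  0.073 ]
fixture [204.2 246.9] 0.93 [0.4573 0.0533 0.    ]
fixture [209.9 235.2] 0.64 [ 0.4865  0.0732 -0.    ]
objective [255.1 299.8] 0.71 [ 0.471  -0.1255  0.    ]
objective [204. 248.] 0.49 [0.4553 0.051  0.    ]
screw [229.5 316.6] 0.39 [ 0.4069 -0.1219  0.    ]
hex_key [270.3 334.9] 0.66 [ 0.4494 -0.2021  0.    ]
clamp_pad [177.9 199.4] 0.24 [0.4738 0.1973 0.029 ]
vee_block [208.3 232.9] 0.55 [0.4834 0.0735 0.012 ]
```

View pics/top0.png

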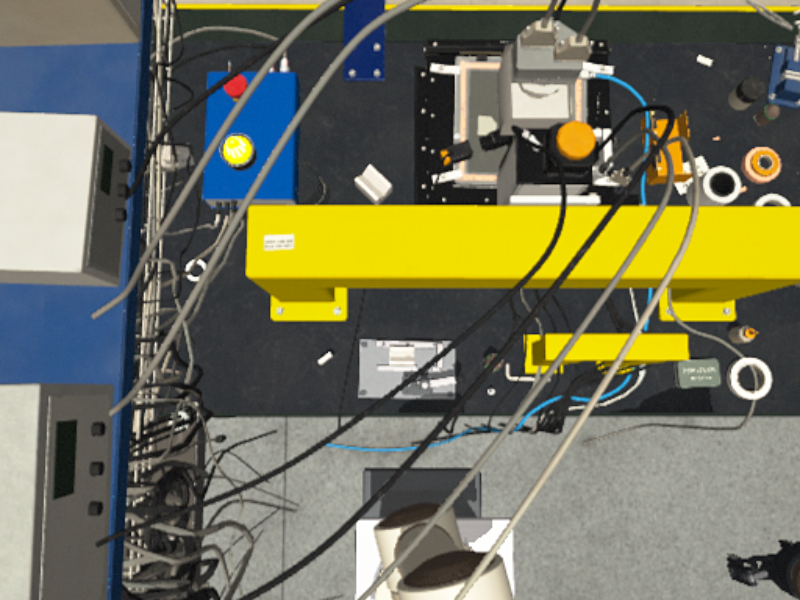

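View pics/side0.png

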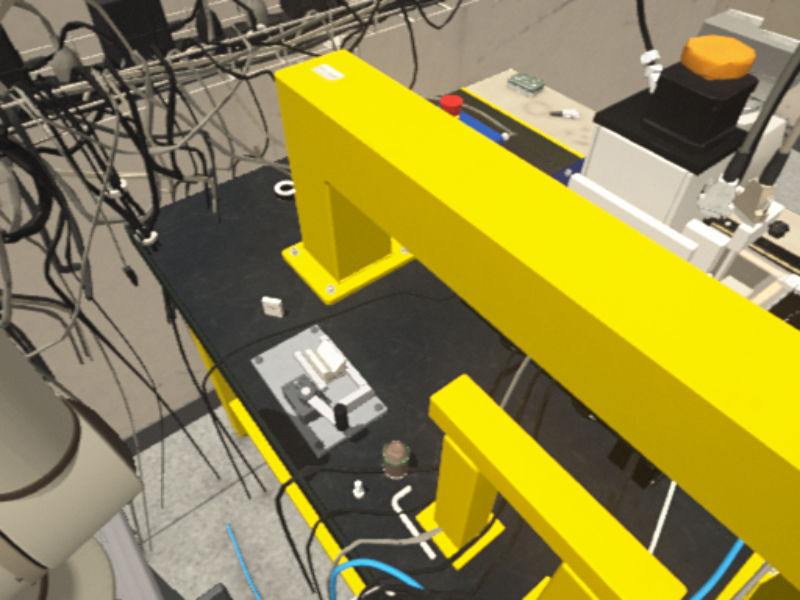

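Vee candidates, in 800x600 top-picture pixels:
- The small block in the fixture channel, at (400,357) in top and (325,360) in side.
- A bigger white V-block behind the gantry, at (373,183).

The one in the channel matches the description. Also visible are the lever and post at (340,412) side, objective (397,458), screw (358,489), hex key (410,520), gauge block (272,307), a yellow gantry and a low yellow bar. I'll check the choice in one crop and triangulate the obstacles.

```bash
python3 - <<'E'
from h import *
from scipy.optimize import least_squares
s=.64
ct,Kt,Tt=cam("top");cs,Ks,Ts=cam("side")
def tri(a,b):
    o1,d1=ray(Kt,Tt,np.array(a)*s);o2,d2=ray(Ks,Ts,np.array(b)*s)
    t=np.linalg.lstsq(np.c_[d1,-d2],o2-o1,rcond=None)[0]
    return ((o1+d1*t[0]+o2+d2*t[1])/2).round(3), np.linalg.norm(o1+d1*t[0]-o2-d2*t[1]).round(3)
print("label",tri((279,242),(327,72)));print("beam near corner",tri((247,278),(280,72)))
print("bar left far",tri((545,335),(465,376)),"near",tri((527,372),(435,400)),tri((545,362),(435,400)))
# fixture fit
L={"home":(.027,-.035,.029),"lever_pivot":(-.032,-.035,.054),"lever_post":(-.032+.07*np.sin(.2),-.035-.07*np.cos(.2),.073),"fixture":(0,0,0)}
ob=[]
for n,K,T in(("top",Kt,Tt),("side",Ks,Ts)):
    for k in L:
        d=bot.mark_of(n,k)
        if d: ob.append((K,T,np.array(L[k]),np.array(d[0]["location"]),n,k))
def f(p):
    r=[]
    for K,T,l,u,*_ in ob:
        P=R.from_euler('z',p[2]).apply(l)+[p[0],p[1],0]; r+=list(proj(K,T,P)-u)
    return np.array(r)
S=least_squares(f,[.455,.055,0],loss="soft_l1");p=S.x;print("fix",p[:2].round(4),np.degrees(p[2]))
for o,r in zip(ob,f(p).reshape(-1,2)):print(o[4:],r.round(1))
for n,K,T in(("top",Kt,Tt),("side",Ks,Ts)):
    for d in bot.mark_of(n,"vee_mid")[:3]:
        print(n,R.from_euler('z',-p[2]).apply(atz(K,T,d["location"],.029)-[p[0],p[1],0]).round(3))
cv2.imwrite("pics/crop.png",cv2.resize(cs["color"][190:340,140:300],(800,750))[:600])
E
```

```text
label (array([0.65 , 0.268, 0.351]), np.float64(0.001))
beam near corner (array([0.596, 0.317, 0.347]), np.float64(0.013))
bar left far (array([ 0.505, -0.184,  0.259]), np.float64(0.004)) near (array([ 0.458, -0.166,  0.235]), np.float64(0.042)) (array([ 0.461, -0.184,  0.258]), np.float64(0.011))
fix [0.4524 0.0541] 1.0971933527184123
('top', 'home') [ 1.4 -3.9]
('top', 'lever_pivot') [ 0.4 -0.7]
('top', 'lever_post') [ 0.5 -0.6]
('top', 'fixture') [1.7 1.6]
('side', 'home') [0.2 1.9]
('side', 'lever_pivot') [-0.9 -0.6]
('side', 'lever_post') [-0.5 -0.7]
('side', 'fixture') [-2.2 -1.6]
top [0.384 0.065 0.029]
top [-0.034 -0.031  0.029]
side [0.024 0.02  0.029]
```

View pics/crop.png

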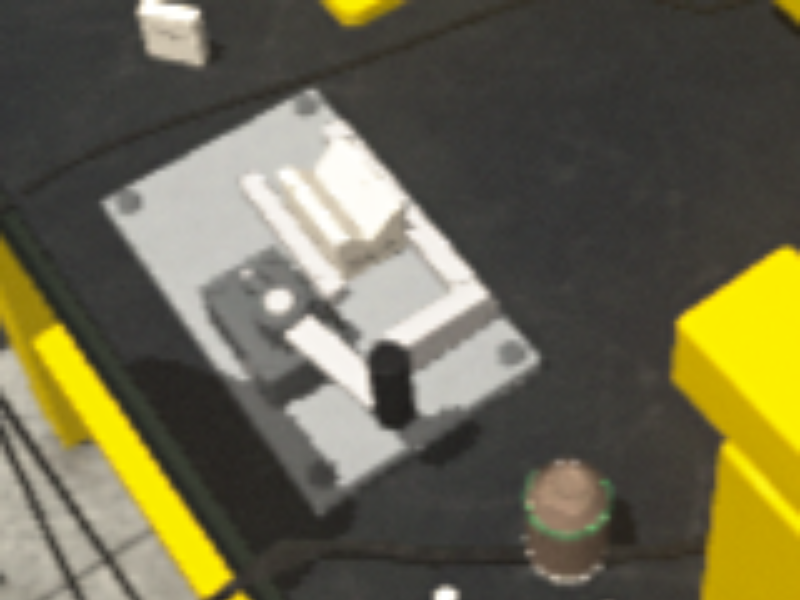

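The crop confirms the choice: the small vee block sits in the channel. The lever is open, with its post at about (390,385) in the crop. Next I'll swing in to the fixture, with the hand closed and the yaw turning towards 91°.

Request:
arm_command(
  series=[
    [0.03, -0.038, -0.01, -0.09],
    [0.061, -0.075, -0.02, -0.18],
    [0.092, -0.113, -0.03, -0.27],
    [0.122, -0.15, -0.04, -0.36],
    [0.153, -0.188, -0.05, -0.45],
  ],
  hand=0,
)

```text
time: 2.3
ee_pos: [0.2398, -0.3099, 0.2487]
tcp_rot: [180.0, -0.0, 40.6]
wrist_force: [1.2, -0.3, -0.5]
opening: 0.0122
grasp_force: 0.0
```

Request:
arm_command(
  series=[
    [0.044, -0.02, -0.003, -0.09],
    [0.088, -0.041, -0.006, -0.18],
    [0.131, -0.061, -0.009, -0.27],
    [0.175, -0.082, -0.012, -0.36],
    [0.219, -0.102, -0.015, -0.45],
  ],
)

```text
time: 2.8
ee_pos: [0.3403, -0.09, 0.2638]
tcp_rot: [179.9, -0.0, 66.4]
wrist_force: [0.5, -0.4, -0.1]
opening: -0.0
grasp_force: 0.0
```

Request:
arm_command(
  series=[
    [0.048, 0.001, -0.003, -0.09],
    [0.097, 0.001, -0.006, -0.18],
    [0.145, 0.002, -0.01, -0.27],
    [0.194, 0.003, -0.013, -0.36],
    [0.242, 0.003, -0.016, -0.43],
  ],
)

```text
time: 3.3
ee_pos: [0.4409, 0.1307, 0.2796]
tcp_rot: [180.0, -0.0, 91.1]
wrist_force: [0.9, -0.9, 0.9]
opening: -0.0001
grasp_force: 0.0
```

```bash
python3 - <<'E'
from h import *
print(bot.get_obs()["ee_pos"],bot.get_obs()["tcp_rot"])
c,K,T=cam("wrist"); print(np.array(c["T_tool_cam"]).round(3).tolist(),T[:3,3].round(3))
cv2.imwrite("pics/w1.png",cv2.resize(c["color"],(800,600)))
for k,z in dict(vee_mid=.029,home=.029,lever_pivot=.054,lever_post=.073,fixture=0,vee_block=.012).items():
    for d in bot.mark_of("wrist",k)[:2]: print(k,np.round(d["location"],1),round(d["confidence"],2),atz(K,T,d["location"],z).round(4))
E
```

```text
[0.44088419 0.13067985 0.27957358] [ 1.79951286e+02 -7.47616861e-03  9.10977691e+01]
[[-0.0, 0.953, 0.304, 0.078], [1.0, 0.0, -0.0, -0.0], [-0.0, 0.304, -0.953, -0.176], [0.0, 0.0, 0.0, 1.0]] [0.439 0.208 0.456]
vee_mid [278.6 192. ] 0.72 [0.4735 0.0709 0.029 ]
home [277.3 222.8] 0.84 [0.4735 0.019  0.029 ]
lever_pivot [241.8 227.3] 0.66 [0.418  0.0217 0.054 ]
fixture [264.5 193.8] 0.85 [0.4526 0.0579 0.    ]
vee_block [282.1 189.5] 0.82 [0.4803 0.0697 0.012 ]
```

View pics/w1.png

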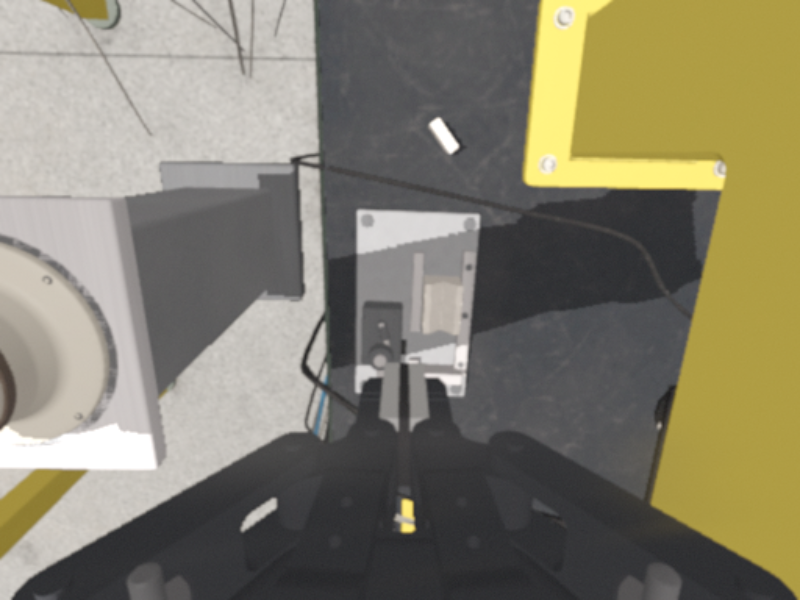

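The wrist view shows the plate with corners at (356,210), (480,214), (463,396) and (355,393). The block is between the rails, centred at (443,305). I'll fit the fixture from the corners.

```bash
python3 - <<'E'
from h import *
c,K,T=cam("wrist")
g=cv2.resize(c["color"],None,fx=4,fy=4,interpolation=cv2.INTER_CUBIC)[480:1060,850:1300]
cv2.imwrite("pics/w2.png",g); 
for p in((356,210),(480,214),(463,396),(355,393)): print(atz(K,T,np.array(p)*.64,.012).round(4))
for p in((425,275),(463,275),(463,335),(425,335)): print("blk",atz(K,T,np.array(p)*.64,.046).round(4))
E
```

```text
[0.3937 0.1524 0.012 ]
[0.514  0.1502 0.012 ]
[ 0.5081 -0.0492  0.012 ]
[ 0.3889 -0.047   0.012 ]
blk [0.4605 0.0973 0.046 ]
blk [0.496  0.0977 0.046 ]
blk [0.4992 0.0373 0.046 ]
blk [0.4621 0.0368 0.046 ]
```

View pics/w2.png

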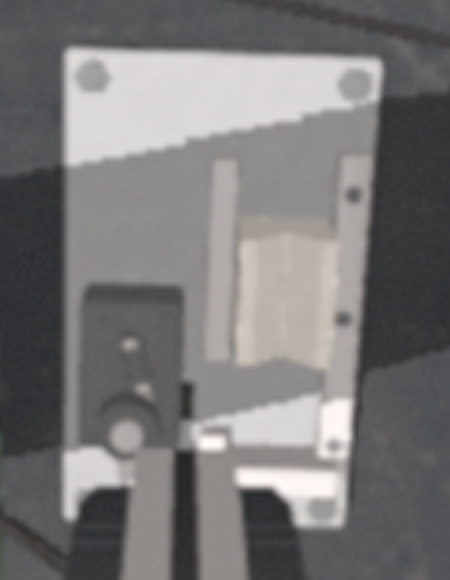

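Corner fit: fixture centre (0.451, 0.052), yaw about -1.4°. The block's +y face is at y≈0.093. I'll descend behind it.

Request:
arm_command(
  series=[
    [0, 0.013, 0.03, 0.02],
    [0, 0.026, 0.075, 0.044],
    [-0.001, 0.039, 0.12, 0.044],
    [-0.001, 0.039, 0.165, 0.044],
    [-0.001, 0.039, 0.21, 0.044],
  ],
)

```text
time: 4.2
ee_pos: [0.4794, 0.1266, 0.0679]
tcp_rot: [179.9, -0.0, 88.2]
wrist_force: [0.1, -0.1, -0.8]
opening: 0.0001
grasp_force: 0.0
```

Request:
arm_command(
  series=[
    [0, 0, 0.015, 0],
    [0, 0, 0.03, 0],
    [0, 0, 0.041, 0],
    [0, 0, 0.041, 0],
    [0, 0, 0.041, 0],
  ],
)

```text
time: 4.7
ee_pos: [0.4802, 0.1281, 0.0297]
tcp_rot: [179.9, -0.0, 88.3]
wrist_force: [-0.3, -0.5, 1.2]
opening: -0.0001
grasp_force: 0.0
```

Request:
arm_command(
  series=[
    [-0.008, 0, 0.001, 0],
    [-0.016, 0, 0.001, 0],
    [-0.02, 0, 0.001, 0],
    [-0.024, 0, 0.001, 0],
    [-0.028, 0, 0.001, 0],
  ],
)

```text
time: 5.2
ee_pos: [0.4787, 0.0995, 0.0274]
tcp_rot: [180.0, -0.0, 88.3]
wrist_force: [0.2, -0.8, -0.2]
opening: -0.0001
grasp_force: 0.0
```

Request:
arm_command(
  series=[
    [-0.004, 0, 0, 0],
    [-0.008, 0, 0, 0],
    [-0.012, 0, 0, 0],
    [-0.016, 0, 0, 0],
    [-0.02, 0, 0, 0],
  ],
)

```text
time: 5.7
ee_pos: [0.478, 0.0797, 0.0273]
tcp_rot: [-180.0, 0.0, 88.3]
wrist_force: [-0.7, 0.4, 0.1]
opening: -0.0003
grasp_force: 0.0
```

```bash
cat >> h.py <<'E'
def vee():
    for n in("wrist","side"):
        c,K,T=cam(n)
        for k,z in(("vee_mid",.029),("vee_block",.012),("home",.029)):
            for d in bot.mark_of(n,k)[:1]: print(n,k,round(d["confidence"],2),atz(K,T,d["location"],z).round(4))
E
python3 -c "
from h import *
vee();o=bot.get_obs();print(o['time'],o['wrist_force'])"
```

```text
wrist vee_mid 0.6 [0.4772 0.0668 0.029 ]
wrist vee_block 0.71 [0.4784 0.0651 0.012 ]
wrist home 0.66 [0.4767 0.0183 0.029 ]
side vee_mid 0.98 [0.4844 0.0695 0.029 ]
side vee_block 0.56 [0.4829 0.068  0.012 ]
6.1 [-0.1510844  -0.6857331  -0.69003723]
```

Request:
arm_command(
  series=[
    [-0.003, 0, 0, 0],
    [-0.006, 0, 0, 0],
    [-0.009, 0, 0, 0],
    [-0.012, 0, 0, 0],
    [-0.015, 0, 0, 0],
  ],
)

```text
time: 6.6
ee_pos: [0.4776, 0.0647, 0.0273]
tcp_rot: [180.0, -0.0, 88.3]
wrist_force: [-0.3, -0.2, -0.8]
opening: 0.0001
grasp_force: 0.0
```

```bash
python3 - <<'E'
from h import *
vee()
c,K,T=cam("wrist");a=c["color"][150:384,180:340]
c,K,T=cam("side");b=c["color"][190:280,160:260]
cv2.imwrite("pics/w3.png",np.hstack([cv2.resize(a,(400,585)),cv2.resize(b,(400,360)) if 0 else cv2.copyMakeBorder(cv2.resize(b,(400,360)),0,225,0,0,0)]))
E
```

```text
wrist vee_mid 0.57 [0.4779 0.0669 0.029 ]
wrist vee_block 0.9 [0.4793 0.0669 0.012 ]
side vee_mid 0.94 [0.4776 0.0715 0.029 ]
side vee_block 0.68 [0.4815 0.068  0.012 ]
side home 0.74 [0.4735 0.0236 0.029 ]
```

View pics/w3.png

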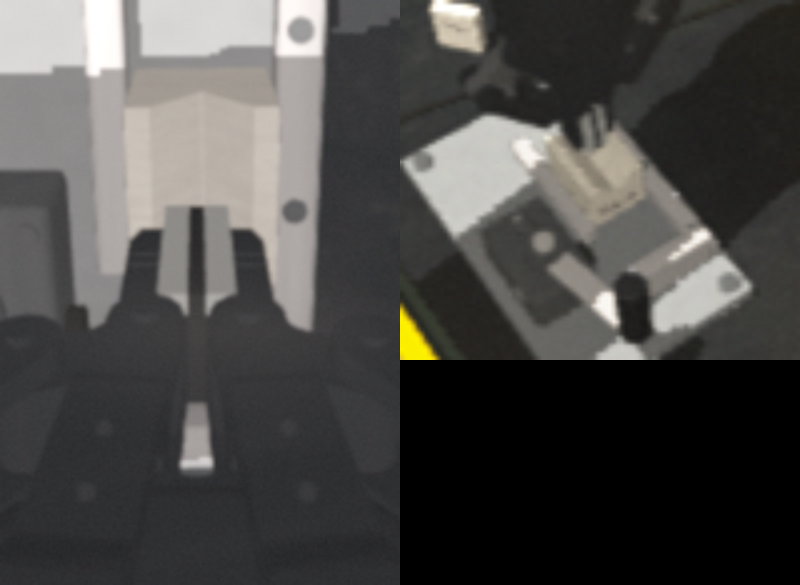

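The fingertips have entered the V groove without touching, so the block hasn't moved. I'll back out, lower into the channel to z≈0.017 and push below the groove.

Request:
arm_command(
  series=[
    [0.012, 0, 0, 0],
    [0.027, 0, 0, 0],
    [0.042, 0, 0, 0],
    [0.057, 0, 0, 0],
    [0.064, 0, 0, 0],
  ],
)

```text
time: 7.6
ee_pos: [0.4794, 0.1307, 0.0273]
tcp_rot: [180.0, -0.0, 88.4]
wrist_force: [0.2, 0.3, 0.3]
opening: -0.0001
grasp_force: 0.0
```

Request:
arm_command(
  series=[
    [0, 0, 0, 0],
    [0, 0, 0.005, 0],
    [0, 0, 0.0105, 0],
    [0, 0, 0.0105, 0],
    [0, 0, 0.0105, 0],
  ],
)

```text
time: 8.1
ee_pos: [0.4793, 0.1285, 0.0165]
tcp_rot: [-180.0, 0.0, 88.3]
wrist_force: [0.0, 0.3, 0.6]
opening: -0.0001
grasp_force: 0.0
```

Request:
arm_command(
  series=[
    [-0.008, 0, 0, 0],
    [-0.015, 0, 0, 0],
    [-0.02, 0, 0, 0],
    [-0.024, 0, 0, 0],
    [-0.028, 0, 0, 0],
  ],
)

```text
time: 8.6
ee_pos: [0.4787, 0.1005, 0.0169]
tcp_rot: [180.0, -0.0, 88.3]
wrist_force: [-0.5, -1.0, -0.1]
opening: -0.0
grasp_force: 0.0
```

Request:
arm_command(
  series=[
    [-0.004, 0, 0, 0],
    [-0.008, 0, 0, 0],
    [-0.012, 0, 0, 0],
    [-0.016, 0, 0, 0],
    [-0.02, 0, 0, 0],
  ],
)

```text
time: 9.1
ee_pos: [0.478, 0.0807, 0.0168]
tcp_rot: [-180.0, -0.0, 88.3]
wrist_force: [0.0, 0.2, 0.2]
opening: 0.0001
grasp_force: 0.0
```

```bash
python3 -c "
from h import *
vee()"
```

```text
wrist vee_block 0.82 [0.4783 0.0661 0.012 ]
wrist home 0.62 [0.478  0.0171 0.029 ]
side vee_mid 0.92 [0.4788 0.0665 0.029 ]
side vee_block 0.67 [0.4795 0.0728 0.012 ]
```

```bash
python3 - <<'E'
from h import *
c,K,T=cam("wrist");a=c["color"][150:384,180:340]
for P in((.480,.0927,.046),(.478,.0807,.0168),(.478,.0917,.0168)): print(proj(K,T,P))
c,K,T=cam("side");b=c["color"][190:280,160:260]
for P in((.480,.0927,.046),(.478,.0807,.0168)): print(proj(K,T,P))
cv2.imwrite("pics/w4.png",np.hstack([cv2.resize(a,(400,585)),cv2.copyMakeBorder(cv2.resize(b,(400,360)),0,225,0,0,0)]))
E
```

```text
[261.71840913 223.84372871]
[258.6366811  222.35215054]
[258.15454044 206.78397132]
[201.28479916 219.98594624]
[204.58546314 230.93070808]
```

View pics/w4.png

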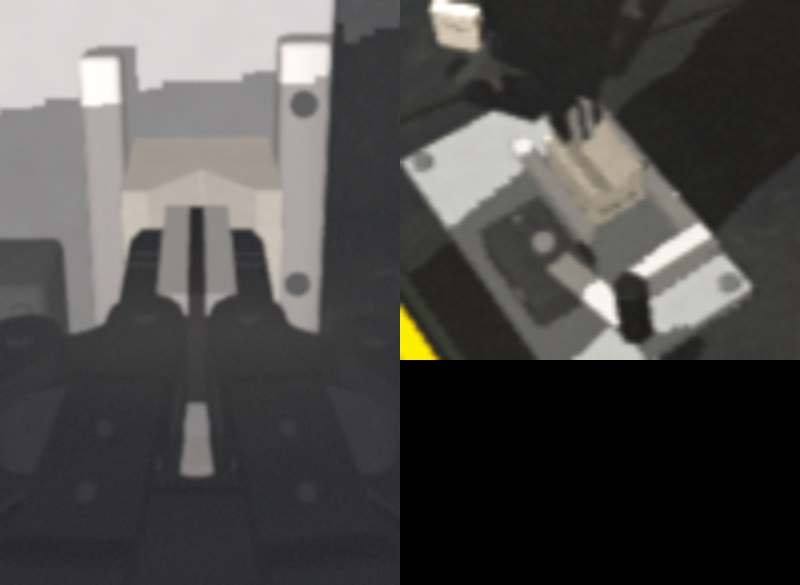

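```bash
python3 - <<'E'
from h import *
c,K,T=cam("side"); o=bot.get_obs(); print(o["ee_pos"],o["q"],o["time"])
for p in((205,225),(207,226),(210,224)):
    for z in(.0168,.03,.046,.06): print(p,z,atz(K,T,p,z).round(4))
b=cv2.resize(c["color"][195:260,170:235],(600,600),interpolation=cv2.INTER_CUBIC)
c,K,T=cam("wrist")
for p in((248,232),(258,232),(270,232)):
    for z in(.0168,.03,.046,.06): print("w",p,z,atz(K,T,p,z).round(4))
cv2.imwrite("pics/s5.png",b)
E
```

```text
[0.47808821 0.08109313 0.01677051] [ 9.62638487e+00 -3.46455505e+00 -1.85606843e+01  7.49031480e+01
  7.26445245e-04  1.01276601e+02] 9.65
(205, 225) 0.0168 [0.4884 0.095  0.0168]
(205, 225) 0.03 [0.4841 0.0859 0.03  ]
(205, 225) 0.046 [0.479  0.0749 0.046 ]
(205, 225) 0.06 [0.4745 0.0652 0.06  ]
(207, 226) 0.0168 [0.4906 0.0895 0.0168]
(207, 226) 0.03 [0.4863 0.0805 0.03  ]
(207, 226) 0.046 [0.4811 0.0696 0.046 ]
(207, 226) 0.06 [0.4765 0.06   0.06  ]
(210, 224) 0.0168 [0.4996 0.0901 0.0168]
(210, 224) 0.03 [0.4952 0.0811 0.03  ]
(210, 224) 0.046 [0.4898 0.0702 0.046 ]
(210, 224) 0.06 [0.485  0.0606 0.06  ]
w (248, 232) 0.0168 [0.4707 0.0739 0.0168]
w (248, 232) 0.03 [0.4714 0.0802 0.03  ]
w (248, 232) 0.046 [0.4722 0.088  0.046 ]
w (248, 232) 0.06 [0.473  0.0947 0.06  ]
w (258, 232) 0.0168 [0.4774 0.0737 0.0168]
w (258, 232) 0.03 [0.4776 0.0801 0.03  ]
w (258, 232) 0.046 [0.4778 0.0878 0.046 ]
w (258, 232) 0.06 [0.478  0.0946 0.06  ]
w (270, 232) 0.0168 [0.4854 0.0735 0.0168]
w (270, 232) 0.03 [0.485  0.0799 0.03  ]
w (270, 232) 0.046 [0.4845 0.0876 0.046 ]
w (270, 232) 0.06 [0.4841 0.0944 0.06  ]
```

View pics/s5.png

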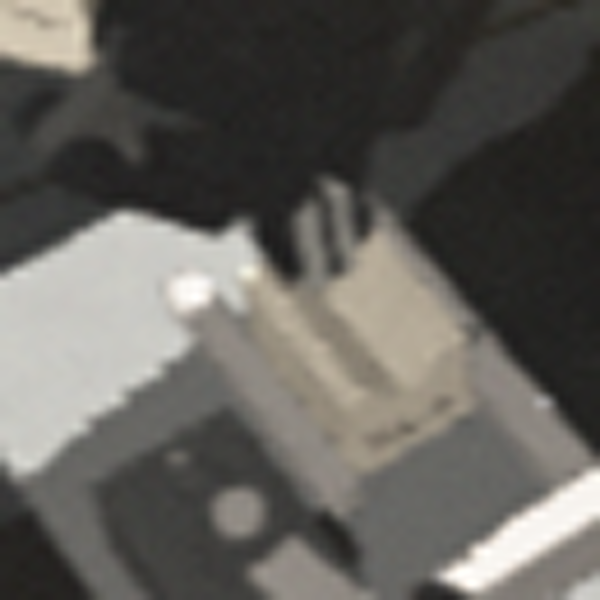

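The V's bottom is at about z=0.034. The fingertips look to be above it, so they sit some 13–15 mm higher than the reported TCP. I'll back out and lower with a force check.

Request:
arm_command(
  series=[
    [0.01, 0, 0, 0],
    [0.022, 0, 0, 0],
    [0.034, 0, 0, 0],
    [0.044, 0, 0, 0],
    [0.048, 0, 0, 0],
  ],
)

```text
time: 10.2
ee_pos: [0.4794, 0.1304, 0.0167]
tcp_rot: [-180.0, -0.0, 88.4]
wrist_force: [-0.7, 0.4, 0.2]
opening: 0.0004
grasp_force: 0.0
```

Request:
arm_command(
  series=[
    [0, 0, 0.001, 0],
    [0, 0, 0.002, 0],
    [0, 0, 0.003, 0],
    [0, 0, 0.004, 0],
    [0, 0, 0.004, 0],
  ],
)

```text
time: 10.7
ee_pos: [0.4794, 0.1287, 0.0126]
tcp_rot: [-180.0, 0.0, 88.3]
wrist_force: [-0.5, 1.1, -0.7]
opening: 0.0002
grasp_force: 0.0
```

```bash
python3 - <<'E'
from h import *
o=bot.get_obs();print(o["ee_pos"],o["wrist_force"],o["opening"])
c,K,T=cam("side"); x,y,z=o["ee_pos"]
def pp(q): return np.round((np.array(q)-[160,180])*6).astype(int)
for P,col in(((x,y,z),(0,0,255)),((x,y,z+.015),(0,255,0)),((x,y,.03),(255,0,0))): print(proj(K,T,P).round(1),pp(proj(K,T,P)))
cv2.imwrite("pics/s6.png",cv2.resize(c["color"][180:270,160:260],(600,540),interpolation=cv2.INTER_CUBIC))
E
```

```text
[0.47940886 0.12867093 0.0126139 ] [-0.45861716  1.09446091 -0.65603897] 0.0001678427078020163
[194.8 219.2] [209 235]
[194.  215.4] [204 213]
[193.9 214.8] [203 209]
```

View pics/s6.png

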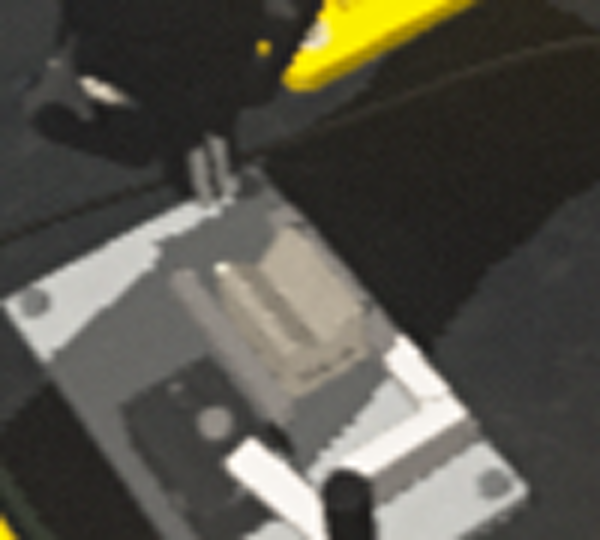

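The visible fingertips are about 18 mm above the reported TCP: seen at (212,205), where the TCP predicts (209,235). So I'll keep lowering under force watch.

Request:
arm_command(
  series=[
    [0, 0, 0.0005, 0],
    [0, 0, 0.001, 0],
    [0, 0, 0.0015, 0],
    [0, 0, 0.002, 0],
    [0, 0, 0.002, 0],
  ],
)

```text
time: 11.25
ee_pos: [0.4794, 0.129, 0.0107]
tcp_rot: [-180.0, 0.0, 88.3]
wrist_force: [0.9, 0.7, 0.6]
opening: 0.0002
grasp_force: 0.0
```

No contact, although the reported TCP is already below the plate top. That confirms the offset.

Request:
arm_command(
  series=[
    [0, 0, 0.001, 0],
    [0, 0, 0.002, 0],
    [0, 0, 0.003, 0],
    [0, 0, 0.004, 0],
    [0, 0, 0.005, 0],
  ],
)

```text
time: 11.75
ee_pos: [0.4794, 0.129, 0.0057]
tcp_rot: [-180.0, 0.0, 88.3]
wrist_force: [-1.1, -1.2, -0.1]
opening: -0.0004
grasp_force: 0.0
```

Request:
arm_command(
  series=[
    [0, 0, 0.001, 0],
    [0, 0, 0.002, 0],
    [0, 0, 0.003, 0],
    [0, 0, 0.003, 0],
    [0, 0, 0.003, 0],
  ],
)

```text
time: 12.25
ee_pos: [0.4795, 0.129, 0.0028]
tcp_rot: [-180.0, -0.0, 88.3]
wrist_force: [-0.6, 0.3, -0.2]
opening: 0.0001
grasp_force: 0.0
```

Request:
arm_command(
  series=[
    [-0.01, 0, 0, 0],
    [-0.017, 0, 0, 0],
    [-0.022, 0, 0, 0],
    [-0.026, 0, 0, 0],
    [-0.03, 0, 0, 0],
  ],
)

```text
time: 12.75
ee_pos: [0.4787, 0.0988, 0.0029]
tcp_rot: [180.0, -0.0, 88.3]
wrist_force: [-0.3, 2.3, -0.3]
opening: -0.0001
grasp_force: 1.2
```

Request:
arm_command(
  series=[
    [-0.004, 0, 0, 0],
    [-0.008, 0, 0, 0],
    [-0.012, 0, 0, 0],
    [-0.016, 0, 0, 0],
    [-0.02, 0, 0, 0],
  ],
)

```text
time: 13.25
ee_pos: [0.4781, 0.0788, 0.0028]
tcp_rot: [180.0, -0.0, 88.3]
wrist_force: [0.3, 2.7, 0.3]
opening: 0.0
grasp_force: 1.4
```

```bash
python3 -c "
from h import *
vee();o=bot.get_obs();print(o['wrist_force'])"
```

```text
wrist home 0.78 [0.4777 0.0154 0.029 ]
side vee_mid 0.84 [0.4782 0.049  0.029 ]
side vee_block 0.78 [0.4784 0.0485 0.012 ]
side home 0.64 [0.4825 0.0193 0.029 ]
[ 1.28904173 -0.74330763  0.02043869]
```

Contact (about 2.5 N), and the block moves along. Roughly 32 mm remain.

Request:
arm_command(
  series=[
    [-0.005, 0, 0, 0],
    [-0.01, 0, 0, 0],
    [-0.015, 0, 0, 0],
    [-0.02, 0, 0, 0],
    [-0.024, 0, 0, 0],
  ],
)

```text
time: 14.15
ee_pos: [0.4771, 0.0555, 0.0028]
tcp_rot: [-180.0, -0.1, 88.3]
wrist_force: [-4.0, 26.1, 3.5]
opening: -0.0001
grasp_force: 13.0
```

Request:
arm_command(
  series=[
    [-0.001, 0, 0, 0],
    [-0.002, 0, 0, 0],
    [-0.003, 0, 0, 0],
    [-0.004, 0, 0, 0],
    [-0.005, 0, 0, 0],
  ],
)

```text
time: 14.65
ee_pos: [0.4771, 0.0556, 0.0034]
tcp_rot: [-180.0, -0.7, 88.5]
wrist_force: [-3.7, 39.4, 3.9]
opening: 0.0002
grasp_force: 19.6
```

Firm stop at y=0.0555. I'll back off and check.

Request:
arm_command(
  series=[
    [0.006, 0, 0, 0],
    [0.012, 0, 0, 0],
    [0.02, 0, 0, 0],
    [0.028, 0, 0, 0],
    [0.035, 0, 0, 0],
  ],
)

```text
time: 15.15
ee_pos: [0.4782, 0.0854, 0.0027]
tcp_rot: [-180.0, 0.0, 88.3]
wrist_force: [-0.1, -0.1, 0.2]
opening: 0.0
grasp_force: 0.0
```

Request:
arm_command(
  series=[
    [0.006, 0, -0.01, 0],
    [0.006, 0, -0.04, 0],
    [0.006, 0, -0.08, 0],
    [0.006, 0, -0.12, 0],
    [0.006, 0, -0.16, 0],
  ],
)

```text
time: 15.65
ee_pos: [0.4781, 0.0912, 0.1652]
tcp_rot: [180.0, -0.0, 88.3]
wrist_force: [0.2, 0.3, 0.1]
opening: 0.0001
grasp_force: 0.0
```

```bash
python3 - <<'E'
from h import *
vee()
o=bot.get_obs();print(o["time"],o["ee_pos"],o["tcp_rot"])
c,K,T=cam("wrist");a=c["color"]
c,K2,T2=cam("side");b=c["color"][190:280,160:260]
f=lambda p:np.r_[R.from_euler('z',-1.4,degrees=True).apply([p[0],p[1],0])[:2]+[.4512,.053],p[2]]
for l in((.027,-.01,.046),(.027,-.06,.046),(.027,-.06,.038),(.027,.1,.012)): print(l,proj(K,T,f(l)).round(1),proj(K2,T2,f(l)).round(1))
w=cv2.resize(a[130:280,190:340],(500,500),interpolation=cv2.INTER_CUBIC)
b=cv2.copyMakeBorder(cv2.resize(b,(300,270)),0,230,0,0,0)
cv2.imwrite("pics/w7.png",np.hstack([w,b]))
for n in("wrist","side"):
    for k,z in(("lever_post",.073),("lever_pivot",.054)):
        for d in bot.mark_of(n,k)[:2]:
            KK,TT=(K,T) if n=="wrist" else (K2,T2)
            print(n,k,round(d["confidence"],2),atz(KK,TT,d["location"],z).round(4))
E
```

```text
wrist vee_mid 0.6 [0.4796 0.0215 0.029 ]
wrist vee_block 0.85 [0.4782 0.0195 0.012 ]
wrist home 0.52 [0.4762 0.0211 0.029 ]
side vee_mid 0.79 [0.4833 0.0274 0.029 ]
side vee_block 0.61 [0.4791 0.025  0.012 ]
side home 0.79 [0.4795 0.0182 0.029 ]
16.05 [0.47776999 0.09094633 0.16163422] [-1.79886702e+02  2.70417971e-02  8.83415284e+01]
(0.027, -0.01, 0.046) [260.2 219.7] [212.3 234.3]
(0.027, -0.06, 0.046) [260.3 260. ] [224.4 249.3]
(0.027, -0.06, 0.038) [260.3 256.3] [224.6 251.2]
(0.027, 0.1, 0.012) [259.8 113.9] [190.3 213.2]
wrist lever_pivot 0.71 [0.4192 0.0186 0.054 ]
side lever_post 0.71 [ 0.4351 -0.0561  0.073 ]
side lever_post 0.7 [0.4607 0.1648 0.073 ]
side lever_pivot 0.73 [0.4185 0.0146 0.054 ]
side lever_pivot 0.44 [ 0.4346 -0.213   0.054 ]
```

View pics/w7.png

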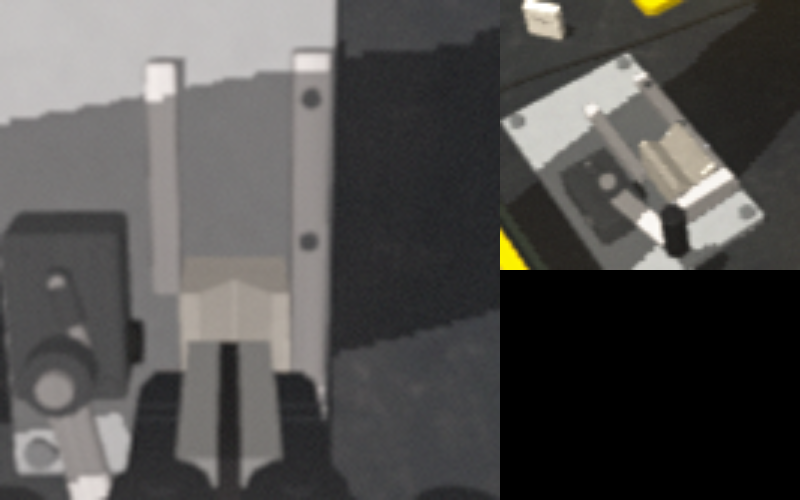

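The block now sits against the stop: the side tile shows it touching at about (690,190), with no plate visible between. The resistance came through both finger pads. Next I'll go behind the lever's post, turning the yaw to about 10°.

Request:
arm_command(
  series=[
    [-0.03, -0.015, 0, 0.14],
    [-0.06, -0.03, 0, 0.28],
    [-0.09, -0.045, 0, 0.42],
    [-0.12, -0.06, 0, 0.56],
    [-0.15, -0.076, 0, 0.7],
  ],
)

```text
time: 16.85
ee_pos: [0.3973, -0.0577, 0.1627]
tcp_rot: [180.0, -0.0, 47.9]
wrist_force: [0.6, -0.9, 0.2]
opening: -0.0
grasp_force: 0.0
```

Request:
arm_command(
  series=[
    [0, 0, 0, 0.14],
    [0, 0, 0, 0.28],
    [0, 0, 0, 0.42],
    [0, 0, 0, 0.56],
    [0, 0, 0, 0.667],
  ],
)

```text
time: 17.35
ee_pos: [0.398, -0.0568, 0.1628]
tcp_rot: [180.0, -0.0, 9.7]
wrist_force: [-0.1, 0.0, 0.7]
opening: 0.0002
grasp_force: 0.0
```

```bash
python3 - <<'E'
from h import *
o=bot.get_obs();print(o["time"],o["ee_pos"],o["tcp_rot"])
for n in("wrist","side","side"):
    c,K,T=cam(n)
    for k,z in(("lever_post",.073),("lever_pivot",.054)):
        for d in bot.mark_of(n,k)[:1]: print(n,k,np.round(d["location"],1),round(d["confidence"],2),atz(K,T,d["location"],z).round(4))
E
```

```text
17.35 [ 0.39798704 -0.05684021  0.16275153] [ 1.79998928e+02 -1.12095091e-03  9.68317928e+00]
wrist lever_post [249.  146.2] 0.64 [ 0.4315 -0.0425  0.073 ]
wrist lever_pivot [182.4 145.4] 0.89 [0.4182 0.0223 0.054 ]
side lever_post [218.7 267. ] 0.59 [ 0.4347 -0.0508  0.073 ]
side lever_pivot [196.3 252.6] 0.68 [0.4213 0.0182 0.054 ]
side lever_pivot [196.1 251.6] 0.97 [0.4223 0.0206 0.054 ]
```

Post at about (0.433, -0.049), pivot at about (0.420, 0.020). The tool is 35 mm behind the post, so I'll descend.

Request:
arm_command(
  series=[
    [0, 0, 0.03, 0],
    [0, 0, 0.06, 0],
    [0, 0, 0.09, 0],
    [0, 0, 0.11, 0],
    [0, 0, 0.117, 0],
  ],
)

```text
time: 18.3
ee_pos: [0.3969, -0.0566, 0.0438]
tcp_rot: [-179.9, 0.2, 10.1]
wrist_force: [-0.2, 0.5, 0.5]
opening: 0.0001
grasp_force: 0.0
```

Request:
arm_command(
  series=[
    [0.003, -0.001, 0, 0],
    [0.007, -0.001, 0, 0],
    [0.01, -0.002, 0, 0],
    [0.013, -0.002, 0, 0],
    [0.016, -0.002, 0, 0],
  ],
)

```text
time: 18.8
ee_pos: [0.4139, -0.052, 0.0463]
tcp_rot: [180.0, -0.0, 10.0]
wrist_force: [-4.4, -2.3, 3.5]
opening: -0.0001
grasp_force: 2.6
```

Contact with the post. Now I'll drive it on an arc about the pivot, 25° per call.

Request:
arm_command(
  series=[
    [0.0062, 0.0013, 0, -0.087],
    [0.0124, 0.0021, 0, -0.175],
    [0.0187, 0.0024, 0, -0.262],
    [0.025, 0.0021, 0, -0.349],
    [0.0313, 0.0013, 0, -0.436],
  ],
)

```text
time: 19.3
ee_pos: [0.4446, -0.0483, 0.0462]
tcp_rot: [180.0, 0.1, 35.2]
wrist_force: [-4.4, -2.5, 3.0]
opening: -0.0
grasp_force: 2.2
```

Request:
arm_command(
  series=[
    [0.0062, 0.0013, 0, -0.087],
    [0.0124, 0.0021, 0, -0.175],
    [0.0187, 0.0024, 0, -0.262],
    [0.025, 0.0021, 0, -0.349],
    [0.0313, 0.0013, 0, -0.436],
  ],
)

```text
time: 19.8
ee_pos: [0.4715, -0.0313, 0.0462]
tcp_rot: [179.9, 0.0, 60.2]
wrist_force: [-1.1, -2.6, 1.6]
opening: -0.0001
grasp_force: 1.2
```

```bash
python3 - <<'E'
from h import *
o=bot.get_obs();print(o["time"],o["ee_pos"],o["tcp_rot"],o["wrist_force"],o["grasp_force"])
c,K,T=cam("side")
for k,z in(("lever_post",.073),("vee_mid",.029),("home",.029)):
    for d in bot.mark_of("side",k)[:1]: print(k,np.round(d["location"],1),round(d["confidence"],2),atz(K,T,d["location"],z).round(4))
E
```

```text
19.8 [ 0.47153646 -0.03132689  0.04618334] [1.79939057e+02 3.64964265e-02 6.01575845e+01] [-1.07686515 -2.60850627  1.58812309] 1.1651922762393951
lever_post [230.2 242.9] 0.55 [ 0.4872 -0.0174  0.073 ]
vee_mid [216.8 241.8] 0.64 [0.4799 0.0293 0.029 ]
home [217.1 246.7] 0.89 [0.473  0.0178 0.029 ]
```

```bash
python3 - <<'E'
from h import *
for i in range(2):
    c,K,T=cam("wrist")
    for k,z in(("lever_post",.073),("lever_pivot",.054),("vee_mid",.029),("vee_block",.012),("home",.029),("fixture",0)):
        for d in bot.mark_of("wrist",k)[:1]: print(k,np.round(d["location"],1),round(d["confidence"],2),atz(K,T,d["location"],z).round(4))
# profile along channel at x_fix=.040 (block shoulder top/stop), z=.046
u0=None
for y in np.arange(.055,-.02,-.003):
    P=(.4512+.039+.0244*(y-.0525),y,.046); u=proj(K,T,P).round().astype(int)
    if 0<=u[0]<512 and 0<=u[1]<384: print(round(y,3),u,c["color"][u[1],u[0]],end="; ")
E
```

```text
lever_post [259.  210.8] 0.65 [ 0.4804 -0.0153  0.073 ]
lever_pivot [143.8 199. ] 0.7 [0.4194 0.0204 0.054 ]
vee_mid [227.9 145. ] 0.57 [0.4774 0.0206 0.029 ]
vee_block [230.6 141.9] 0.89 [0.4774 0.0201 0.012 ]
home [228.6 144.3] 0.74 [0.4781 0.0207 0.029 ]
fixture [177.9 112.6] 0.82 [0.4532 0.0572 0.    ]
lever_post [257.8 211.4] 0.6 [ 0.4795 -0.0153  0.073 ]
lever_pivot [141.5 198.9] 0.97 [0.418  0.0211 0.054 ]
vee_mid [227.9 146.6] 0.84 [0.4767 0.0197 0.029 ]
vee_block [231.3 143.8] 0.66 [0.477  0.0187 0.012 ]
fixture [180.3 113.5] 0.57 [0.4542 0.0557 0.    ]
0.055 [212  86] [214 214 218]; 0.052 [215  91] [215 216 217]; 0.049 [218  96] [215 215 217]; 0.046 [221 100] [216 217 219]; 0.043 [223 105] [255 255 255]; 0.04 [226 110] [255 255 255]; 0.037 [228 115] [255 255 255]; 0.034 [231 119] [255 255 255]; 0.031 [234 124] [255 255 255]; 0.028 [236 128] [185 194 202]; 0.025 [239 133] [186 194 202]; 0.022 [241 137] [182 191 199]; 0.019 [244 141] [187 195 204]; 0.016 [246 146] [181 190 198]; 0.013 [248 150] [176 184 193]; 0.01 [251 154] [182 191 199]; 0.007 [253 159] [178 187 195]; 0.004 [256 163] [184 193 202]; 0.001 [258 167] [187 195 204]; -0.002 [260 171] [184 194 201]; -0.005 [262 175] [175 183 191]; -0.008 [265 179] [173 174 180]; -0.011 [267 183] [171 173 179]; -0.014 [269 187] [136 138 143]; -0.017 [271 191] [82 83 84];
```

From above, vee_mid and home coincide (0.020 and 0.0207), and the block's colour runs straight into the stop with no gap. The block is home, so I'll carry on past the dead point.

Request:
arm_command(
  series=[
    [0.0062, 0.0013, 0, -0.087],
    [0.0124, 0.0021, 0, -0.175],
    [0.0187, 0.0024, 0, -0.262],
    [0.025, 0.0021, 0, -0.349],
    [0.0313, 0.0013, 0, -0.436],
  ],
)

```text
time: 21.2
ee_pos: [0.4876, -0.0038, 0.0456]
tcp_rot: [-180.0, -0.1, 85.2]
wrist_force: [0.1, 0.1, 0.2]
opening: 0.0003
grasp_force: 0.0
```

```bash
python3 - <<'E'
from h import *
for n in("wrist","side"):
    c,K,T=cam(n)
    for k,z in(("lever_post",.073),("lever_pivot",.054)):
        for d in bot.mark_of(n,k)[:1]: print(n,k,np.round(d["location"],1),round(d["confidence"],2),atz(K,T,d["location"],z).round(4))
E
```

```text
wrist lever_post [259.5 189.5] 0.69 [0.4906 0.0269 0.073 ]
wrist lever_pivot [144.  200.5] 0.84 [0.4189 0.0199 0.054 ]
side lever_post [217.3 227.3] 0.55 [0.4885 0.034  0.073 ]
```

The lever snapped away and the force is zero. I'll withdraw and recheck.

Request:
arm_command(
  series=[
    [-0.006, 0, 0, 0],
    [-0.012, 0, 0, 0],
    [-0.015, 0, -0.03, 0],
    [-0.015, 0, -0.07, 0],
    [-0.015, 0, -0.11, 0],
  ],
)

```text
time: 22.0
ee_pos: [0.4857, -0.0202, 0.1568]
tcp_rot: [-179.9, 0.0, 84.9]
wrist_force: [0.2, 0.3, 0.3]
opening: 0.0003
grasp_force: 0.0
```

```bash
python3 - <<'E'
from h import *
print(bot.get_obs()["ee_pos"])
for n in("wrist","side","wrist"):
    c,K,T=cam(n)
    for k,z in(("lever_post",.073),("lever_pivot",.054),("vee_mid",.029),("home",.029),("clamp_pad",.029)):
        for d in bot.mark_of(n,k)[:1]: print(n,k,np.round(d["location"],1),round(d["confidence"],2),atz(K,T,d["location"],z).round(4))
E
```

```text
[ 0.48574383 -0.02016366  0.15682634]
wrist lever_post [250.2 114.9] 0.9 [0.4841 0.0442 0.073 ]
wrist lever_pivot [187.3 142.8] 0.6 [0.4208 0.0228 0.054 ]
wrist vee_mid [246.1 135.2] 0.7 [0.4765 0.022  0.029 ]
wrist home [248.1 137.7] 0.97 [0.4783 0.0193 0.029 ]
wrist clamp_pad [228.8 138.6] 0.39 [0.4582 0.0201 0.029 ]
side lever_post [216.7 225.1] 0.76 [0.4908 0.0399 0.073 ]
side lever_pivot [197.4 253.6] 0.79 [0.4218 0.0146 0.054 ]
side vee_mid [215.7 245.9] 0.86 [0.4717 0.0216 0.029 ]
side home [215.6 246.3] 0.55 [0.4709 0.0208 0.029 ]
side clamp_pad [214.  249.9] 0.57 [0.4626 0.015  0.029 ]
wrist lever_post [249.9 115.6] 0.81 [0.4841 0.0444 0.073 ]
wrist lever_pivot [183.5 148.1] 0.67 [0.4171 0.0189 0.054 ]
wrist vee_mid [248.6 136.8] 0.86 [0.4792 0.0211 0.029 ]
wrist home [246. 140.] 0.71 [0.4762 0.018  0.029 ]
wrist clamp_pad [229.9 137.9] 0.52 [0.4598 0.0217 0.029 ]
```

The post is at (0.484, 0.044), which is exactly the locked position. The block is at home, the pad is on it, and the robot is touching nothing.

```bash
python3 -c "
from workcell import bot
print(bot.job_done())"
```

```text
the job is handed in; nothing more can be done
None
```

I pushed the smaller vee block against the end stop, then snapped the clamp lever into lock by its post. The cameras put the block at home and the lever in its locked position, the bystanders were not touched, and I handed the job in at about 23 s; the verdict was not shown.

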